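# Fetch the round cutter from the slide-lid box

## Robot

A 6-joint arm with a two-finger parallel gripper is mounted at the origin on the work surface. World frame = base frame: x ahead of the robot, y to its left, z up, the work surface at z = 0. Lengths are in m, angles in rad, forces in N, time in s.
With the tool pointing down it reaches from about 0.375 to 0.9 m from the base axis. Payload 3.1 kg.
Tool frame: the origin (TCP) lies on the centre line of the jaws, within the pads' length; the fingertips stand 11 mm ahead of it and the grasp point (between the pads) lies 8 mm behind it; x points along the fingers, y is the direction in which the jaws open and shut, and the axes are right-handed (so a half turn about x gives the same grasp; the last joint's range is limited). The gripper opens to 87 mm and grips with 3 to 60 N. Pads are 19 mm wide; open, the fingers measure 117 mm over their backs; the gripper's body (75 mm by 190 mm) begins 51 mm behind the grasp point.
Start: joints at [0.95, 0.527, 1.433, -0, 1.181, -0.178], TCP at [0.268, 0.565, 0.234] pointing down, gripper open.
Joint ranges: [-3.08, 3.08], [-0.75, 2.2], [0.22, 2.44], [-1.43, 4.57], [0, 2.65], [-2.85, 2.85]. Speed limits (rad/s): [2.79, 2.79, 3.14, 3.14, 3.14, 3.14].

## Interface

Orientations are given as a unit quaternion [x, y, z, w].
In Python, from rig import robot, camera, camera_info gives the robot as it stands.
- The arm moves only by the shell command python3 -m inch 'ROWS' [FORCE]. ROWS is JSON, a list that holds one entry, the list of rows, each a list of 5 numbers: the shift along the tool's x, y, z in cm, then the turn about the tool's x in rad, then the opening, from 0 (shut) to 1 (fully open). A call has 1 to 8 rows; each row shifts and turns the pose as measured when the row begins, along the tool's axes as they then stand; what a row does not reach is not made up. A row lasts 1/12 s, in which the tool goes at most 41.7 mm and 7.16 degrees, less where a joint would pass 70% of its speed; a pose out of reach is approached as far as the arm can. A call with a gripper value outside its range is refused whole. The fingers move at their own pace and stop on an object; FORCE is the grip in N (left out, the last holds). Time passes only in rows, so rows that do not move let the fingers close. It gives the time, the measured TCP pose, the force and the opening at its end, in the units of the state.
- robot.get_obs(): the state, without advancing time (a new reading comes with each control period).
- camera(name): name is "side" or "top" or "wrist"; returns the picture (420x560x3 uint8, red, green, blue); there is no depth.
- camera_info(name): a dict with "camera_matrix" (3x3 intrinsics, pixels), "dist" ([k1, k2, p1, p2, k3] as OpenCV has them; the pictures are not rectified), "rvec" (rotation vector, rad) and "tvec" (3), from world to camera coordinates, as OpenCV has them. Camera axes: x right, y down, z forward; pixel columns grow to the right and rows downward; lengths in m; the calibration is good to about 2 mm. A picture is of the moment at which its call begins: read the wrist's pose just before it. camera_info takes no time and is no camera call; for the wrist camera it gives the pose at the moment of the call.
- robot.hand_in(): hands the job in, once; it reports no verdict.
The state is a dict: "time": time; "q": joint angles; "joint_velocities": joint speeds; "joint_torque": joint torques, N m; "position": TCP position; "tool_rot": TCP orientation; "ft_force": force on the tool from outside, world axes, zero at the start; "moment": the same for the moment, N m; "grip_width": finger opening in m.
Only numpy, scipy, OpenCV 4.12 (cv2) and the standard library are available. Lean on these libraries where they do the work, as an engineer would, in place of code of your own. Each camera call takes 0.05 s, during which the arm holds its last target. There are 200 camera calls.

## Task

Slide the lid of the wooden cutter box right out of its grooves and lay it flat on the table, handle up. Then take out the round dumpling cutter and set it down gently on the baking tray, standing on its steel base inside the rim. Leave the square cutter in the box.

Things in the scene. Friction and masses are not known exactly. Their poses are not given: they have to be found in the camera images.
- lid: Loose plywood lid 108 (x) x 168 (y) x 4.5 mm, origin mid-underside, z up. Handle bar across its middle: 54 (x) x 14 (y) mm, top 34.5 above the origin. Grooves of a fixed 71 mm high box with the same axes hold it, underside 60 above the table, play 2 mm: no lifting, it slides level along its +y only (1 N). 200 mm clears the box from any start; the table there is free, lower it straight down.
- round_cutter: Loose round cutter, 0.12 kg: steel disc 62 mm across, 20 high, with a round wooden knob on top, 22 across, from 20 to 53 mm above the origin (mid-underside, z up). Stands in either compartment of the box, floor 6 mm above the table. Box inside: 100 wide along the lid's starting x; knob over 42 mm from both side walls, so close along that x, opened about 50 mm.
- square_cutter: Bystander that stays in the box: loose square cutter, steel base 50 x 50 x 20 mm with the same knob; origin mid-underside, z up. The two cutters stand in the box's two compartments, 42 mm either side of its middle along the lid's y, parted by a 12 mm high rib. Box 120 x 176 mm outside, its lower (+y) end wall 60 mm high.
- tray: Fixed, empty aluminium baking tray, 300 (x) x 220 (y) mm. Origin: centre of its underside on the table, z up. Flat floor 6 mm above the table, rim 23 mm above the table; 292 x 212 mm inside the rim.
Things that resemble listed ones, but are neither listed nor needed, are in the scene too. There is more than one size of the lid; the one meant has the size given above.

How it is judged:
By the outcome, as a careful person would: the job done as asked, in the order asked, and still so for the second after the job is handed in, with the robot touching nothing.
It also fails if it takes over 56 s, if anything falls off the work surface, if the arm or the gripper's body presses on something with over 40 N, if the wrist force passes 120 N, or if a joint passes its speed limit or range.

## Working session

There is one attempt and no reset: what is moved stays moved. The work goes in short steps, Python scripts to look and compute and a shell command to move; the robot and the scene stay as the last step left them, time stands still between calls to the robot, and variables do not carry over. Pictures are saved under pics/ and viewed, about 8 in all and at most 12, crops included, and the job is handed in when it is done.

```bash
mkdir -p pics; ls; cat > h.py <<'E'
import numpy as np, cv2
from rig import robot, camera, camera_info
from scipy.spatial.transform import Rotation as R
def ray(info,px,z):
    K=np.array(info["camera_matrix"]);d=np.array(info["dist"])
    Rm=cv2.Rodrigues(np.array(info["rvec"],float))[0];t=np.array(info["tvec"],float).ravel()
    p=cv2.undistortPoints(np.array(px,float).reshape(-1,1,2),K,d).reshape(-1,2)
    D=np.c_[p,np.ones(len(p))]@Rm; C=-Rm.T@t
    return C+D*((z-C[2])/D[:,2])[:,None]
def proj(info,P):
    return cv2.projectPoints(np.array(P,float).reshape(-1,1,3),np.array(info["rvec"],float),np.array(info["tvec"],float),np.array(info["camera_matrix"]),np.array(info["dist"]))[0].reshape(-1,2)
def snap(n,f):
    i=camera_info(n);im=camera(n);cv2.imwrite(f,im[...,::-1]);return im,i
def st():
    o=robot.get_obs();Rm=R.from_quat(o["tool_rot"]).as_matrix()
    print("t",round(o["time"],2),"p",np.round(o["position"],4),"w",round(o["grip_width"],4),"F",np.round(o["ft_force"],1));print(np.round(Rm,3));return o,Rm
E
python3 - <<'E'
from h import *
st()
a,i=snap("top","pics/top.png");b,j=snap("side","pics/side.png")
for k in(i,j): 
    Rm=cv2.Rodrigues(np.array(k["rvec"],float))[0];print(-Rm.T@np.array(k["tvec"]).ravel(),Rm.round(2).tolist())
E
```

```text
pics
t 0.0 p [0.2674 0.5642 0.2326] w 0.0871 F [-0.6  0.1  0.2]
[[-0.001  0.428  0.904]
 [-0.002  0.904 -0.428]
 [-1.    -0.002 -0.   ]]
[ 0.41287097 -0.13431599  0.72062011] [[-0.02, -1.0, 0.04], [-0.99, 0.01, -0.11], [0.11, -0.04, -0.99]]
[0.43271927 0.43051513 0.52112151] [[-0.99, -0.1, 0.02], [-0.08, 0.6, -0.79], [0.07, -0.79, -0.61]]
```

View pics/top.png

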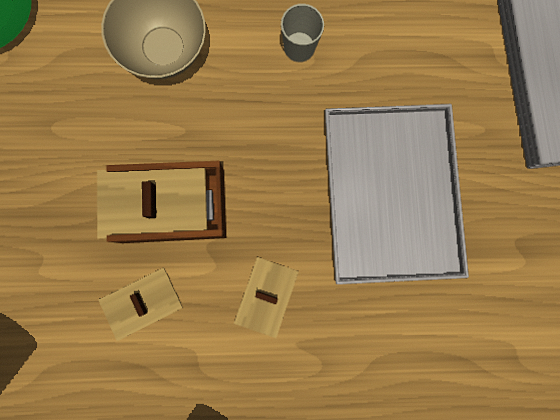

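View pics/side.png

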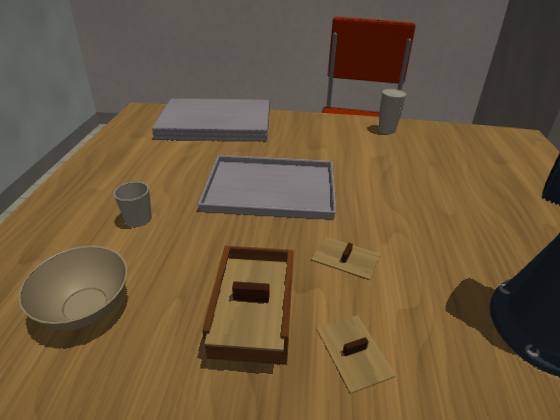

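The top view shows three lid-like plates: the one in the box with its handle at (150,200), and loose ones at (140,303) and (267,296). The lid in the box fits, since it is the only one held in grooves and it is the largest. The tray corners are at about (326,108), (451,105), (467,277) and (336,282). I'll measure sizes and confirm with a crop.

```bash
python3 - <<'E'
from h import *
im=cv2.imread("pics/top.png");i=camera_info("top")
hsv=cv2.cvtColor(im,cv2.COLOR_BGR2HSV)
def rect(m,z,name):
    c=max(cv2.findContours(m.astype(np.uint8),cv2.RETR_EXTERNAL,cv2.CHAIN_APPROX_NONE)[0],key=cv2.contourArea)
    W=ray(i,c.reshape(-1,2),z)[:,:2]
    r=cv2.minAreaRect((W*1000).astype(np.float32));print(name,np.round(r[0],1),np.round(r[1],1),round(r[2],1),np.round(cv2.boxPoints(r)).tolist());return c
for n,(x0,y0,x1,y1),z in(("boxhandle",(135,172,165,225),.0945),("h2",(128,285,152,320),.03),("h3",(252,285,282,308),.03)):
    m=np.zeros(im.shape[:2],bool);m[y0:y1,x0:x1]=hsv[y0:y1,x0:x1,2]<80;rect(m,z,n)
# plates: bright yellowish; approximate corners by hand
for n,P,z in(("lid",[(97,171),(97,240),(205,168),(206,236)],.0645),("l2",[(98,298),(164,268),(183,304),(117,340)],.0045),("l3",[(258,257),(299,270),(276,336),(234,322)],.0045)):
    W=ray(i,P,z);print(n,W.round(3).tolist(),[round(np.linalg.norm(W[a]-W[b]),3) for a in range(4) for b in range(a)])
print("box",ray(i,[(222,162),(226,238),(107,165),(107,241)],.071).round(4).tolist())
t=ray(i,[(326,109),(451,105),(467,277),(336,282)],.023);print("tray",t.round(3).tolist(),t.mean(0).round(3))
cv2.imwrite("pics/crop.png",cv2.resize(im[150:350,85:305],None,fx=3,fy=3,interpolation=cv2.INTER_CUBIC)[:600])
E
```

```text
boxhandle [506.   45.9] [56.3 20.6] 1.4 [[478.0, 56.0], [478.0, 35.0], [534.0, 36.0], [534.0, 57.0]]
h2 [347.5  77.3] [40.2 17.9] 29.2 [[326.0, 75.0], [334.0, 60.0], [369.0, 79.0], [361.0, 95.0]]
h3 [ 353.9 -128. ] [36.2 13.2] 70.8 [[342.0, -143.0], [354.0, -147.0], [366.0, -113.0], [354.0, -109.0]]
lid [[0.556, 0.136, 0.064], [0.448, 0.132, 0.064], [0.561, -0.033, 0.064], [0.451, -0.035, 0.064]] [np.float64(0.109), np.float64(0.169), np.float64(0.2), np.float64(0.201), np.float64(0.167), np.float64(0.109)]
l2 [[0.355, 0.151, 0.004], [0.402, 0.044, 0.004], [0.341, 0.012, 0.004], [0.286, 0.118, 0.004]] [np.float64(0.117), np.float64(0.14), np.float64(0.069), np.float64(0.076), np.float64(0.137), np.float64(0.12)]
l3 [[0.418, -0.115, 0.004], [0.395, -0.185, 0.004], [0.286, -0.144, 0.004], [0.31, -0.074, 0.004]] [np.float64(0.074), np.float64(0.135), np.float64(0.116), np.float64(0.115), np.float64(0.14), np.float64(0.074)]
box [[0.5686, -0.0605, 0.071], [0.4475, -0.0669, 0.071], [0.5646, 0.1183, 0.071], [0.4456, 0.1145, 0.071]]
tray [[0.674, -0.236, 0.023], [0.68, -0.458, 0.023], [0.379, -0.467, 0.023], [0.374, -0.245, 0.023]] [ 0.527 -0.351  0.023]
```

View pics/crop.png

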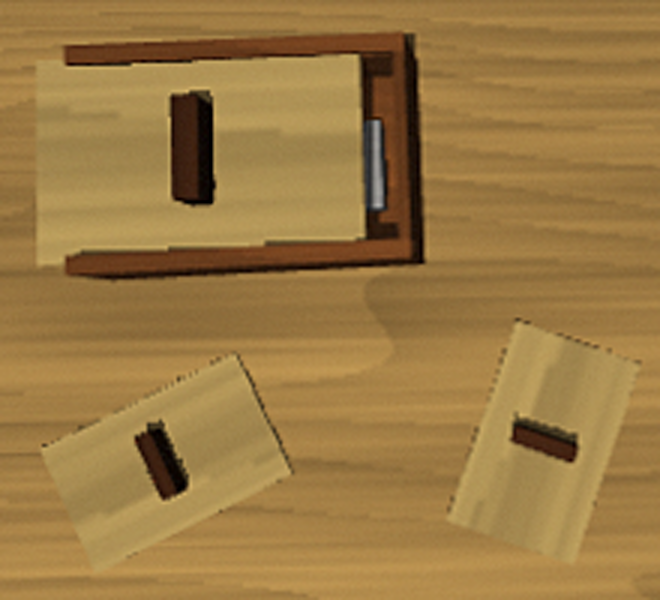

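The lid in the box measures 109 × 168 mm, which matches. The loose ones measure about 116 × 72 mm and 138 × 74 mm top face, so they're decoys. The lid's centre is at about (0.504, 0.050) with a yaw of about 1.6°, and +y is world +y, towards the open low end.

First I'll turn the tool.

```bash
python3 -m inch '[[[0,0,0,-0.12,1],[0,0,0,-0.12,1],[0,0,0,-0.12,1],[0,0,0,-0.11,1],[0,0,0,0,1]]]' 20; python3 -c "
from h import *
o,M=st();d=M.T@(np.array([.505,.049,.14])-o['position']);print(d*100, np.degrees(np.arctan2(M[1,1],M[0,1])))"
```

```text
time: 0.52
position: [0.2662, 0.5625, 0.2297]
tool_rot: [-0.019, 0.709, 0.015, 0.705]
ft_force: [0.9, -0.2, -0.7]
grip_width: 0.0873
t 0.52 p [0.2662 0.5625 0.2297] w 0.0873 F [ 0.9 -0.2 -0.7]
[[-0.005 -0.048  0.999]
 [-0.007  0.999  0.048]
 [-1.    -0.007 -0.005]]
[  9.20179532 -52.38527153  21.42453028] 92.76694807253448
```

```bash
python3 -m inch '[[[0.4,-3.7,1.5,0.02,1],[0.4,-3.7,1.5,0,1],[0.4,-3.7,1.5,0,1],[0.4,-3.7,1.5,0,1],[0.4,-3.7,1.5,0,1],[0.4,-3.7,1.5,0,1],[0.4,-3.7,1.5,0,1]]]' >/dev/null; python3 -m inch '[[[0.6,-3.7,1.5,0,1],[0.6,-3.7,1.5,0,1],[0.6,-3.7,1.5,0,1],[0.6,-3.7,1.5,0,1],[0.6,-3.7,1.5,0,1],[0.6,-3.7,1.5,0,1],[0,0,0,0,1]]]'>/dev/null; python3 -c "
from h import *
o,M=st();d=M.T@(np.array([.505,.049,.14])-o['position']);print(d*100, np.degrees(np.arctan2(M[1,1],M[0,1])))"
```

```text
t 1.68 p [0.4761 0.0706 0.1625] w 0.0868 F [ 1.   0.2 -0.4]
[[ 0.004  0.008  1.   ]
 [-0.001  1.    -0.008]
 [-1.    -0.001  0.004]]
[ 2.26067237 -2.13180107  2.90191137] 89.54025946697293
```

```bash
python3 -m inch '[[[1.1,-1.1,1.5,-0.036,1],[1.1,-1.1,1.5,0,1],[0,0,0,0,1],[0,0,0,0,1]]]'>/dev/null; python3 -c "
from h import *
o,M=st();d=M.T@(np.array([.505,.049,.08])-o['position']);print(d*100, np.degrees(np.arctan2(M[1,1],M[0,1])))
im,i=snap('wrist','pics/w1.png');print(i)
print(proj(i,[[.505,.049,.0945]]+[[.505+a*.027,.049+b*.007,.0945] for a in(1,-1) for b in (1,-1)]))"
```

```text
t 2.02 p [0.507  0.0448 0.1392] w 0.0873 F [-0.3  0.2  0.2]
[[ 0.001 -0.01   1.   ]
 [ 0.     1.     0.01 ]
 [-1.     0.     0.001]]
[ 5.92140695  0.41949297 -0.20843053] 90.57789303217093
{'camera_matrix': array([[348.8402935 ,   0.        , 272.76836847],
       [  0.        , 348.8402935 , 212.91021016],
       [  0.        ,   0.        ,   1.        ]]), 'dist': array([0.02923834, 0.        , 0.        , 0.        , 0.        ]), 'rvec': array([-2.04960748, -2.06854171, -0.3144299 ]), 'tvec': array([-0.04070276, -0.49188349,  0.15145054])}
[[278.77383499 243.85575155]
 [289.2970539  283.83080192]
 [267.03912387 283.63920687]
 [291.42471725 201.01357207]
 [267.43772935 200.80019697]]
```

View pics/w1.png

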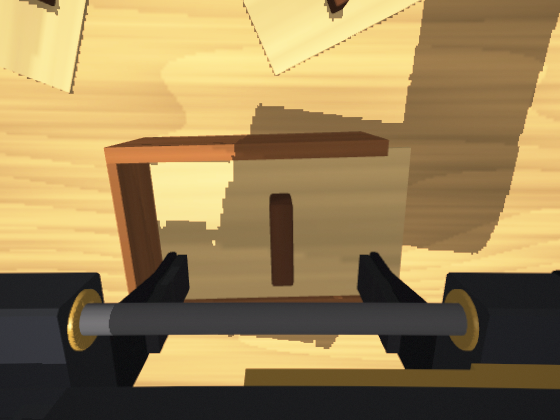

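The wrist view shows the handle between the jaws, spanning (281,193) to (282,285). I predicted (279,244), so it agrees to about 1 mm. I'll descend and grip.

```bash
python3 -m inch '[[[2,0.2,-0.1,-0.018,1],[2,0.2,0,0,1],[1.3,0,0,0,1],[0.5,0,0,0,1],[0,0,0,0,1]]]'; python3 -m inch '[[[0,0,0,0,0],[0,0,0,0,0],[0,0,0,0,0],[0,0,0,0,0],[0,0,0,0,0],[0,0,0,0,0]]]' 25 >/dev/null; python3 -c "
from h import *
o,M=st();print(np.degrees(np.arctan2(M[1,1],M[0,1])))"
```

```text
time: 2.48
position: [0.5034, 0.0543, 0.083]
tool_rot: [-0.011, 0.706, 0.011, 0.709]
ft_force: [-0.8, -0.9, 0.5]
grip_width: 0.087
t 2.98 p [0.5039 0.0561 0.087 ] w 0.0554 F [ 0.2 -0.2 -0.1]
[[ 0.009 -0.032  0.999]
 [ 0.     0.999  0.032]
 [-1.    -0.     0.009]]
91.8326696414255
```

```bash
python3 -m inch '[[[0.5,-0.5,0,0,0],[0,0,0,0,0],[0,0,0,0,0],[0,0,0,0,0],[0,0,0,0,0],[0,0,0,0,0],[0,0,0,0,0],[0,0,0,0,0]]]' 25 >/dev/null; python3 -c "
from h import *
st();st()"
```

```text
t 3.65 p [0.5047 0.0499 0.0817] w 0.0137 F [0.9 0.2 0.2]
[[ 0.01  -0.031  0.999]
 [ 0.     1.     0.031]
 [-1.    -0.     0.01 ]]
t 3.65 p [0.5047 0.0499 0.0817] w 0.0137 F [0.9 0.2 0.2]
[[ 0.01  -0.031  0.999]
 [ 0.     1.     0.031]
 [-1.    -0.     0.01 ]]
```

```bash
python3 -m inch '[[[0,1.5,0,0,0],[0,1.5,0,0,0],[0,1.5,0,0,0],[0,1.5,0,0,0]]]' 35 ; python3 -c "
from h import *
o,M=st();print(o['moment'])"
```

```text
time: 3.98
position: [0.504, 0.1084, 0.0818]
tool_rot: [-0.01, 0.703, 0.009, 0.711]
ft_force: [0.1, -1.5, 0.3]
grip_width: 0.0135
t 3.98 p [0.504  0.1084 0.0818] w 0.0135 F [ 0.1 -1.5  0.3]
[[ 0.011 -0.026  1.   ]
 [-0.002  1.     0.026]
 [-1.    -0.002  0.011]]
[-0.05639731  0.02938231  0.04208785]
```

```bash
python3 -m inch '[[[0,2,0,0,0],[0,2,0,0,0],[0,2,0,0,0],[0,2,0,0,0],[0,2,0,0,0],[0,2,0,0,0],[0,1.5,0,0,0],[0,1.2,0,0,0]]]' ; python3 -c "
from h import *
o,M=st();print(o['moment'])"
```

```text
time: 4.65
position: [0.4985, 0.2619, 0.0804]
tool_rot: [-0.011, 0.704, 0.008, 0.71]
ft_force: [0.3, -0.6, -1.6]
grip_width: 0.0135
t 4.65 p [0.4985 0.2619 0.0804] w 0.0135 F [ 0.3 -0.6 -1.6]
[[ 0.009 -0.026  1.   ]
 [-0.004  1.     0.027]
 [-1.    -0.004  0.009]]
[ 0.02303773  0.02082967 -0.03385136]
```

Slid 212 mm and clear of the box. Now lowering 58 mm, then the rest gently.

```bash
python3 -m inch '[[[1.5,0,0,0,0],[1.5,0,0,0,0],[1.3,0,0,0,0],[0.8,0,0,0,0],[0,0,0,0,0]]]' >/dev/null; python3 -c "
from h import *
o,M=st();print(o['moment'])"
```

```text
t 5.07 p [0.4992 0.2663 0.0278] w 0.0138 F [-0.2 -0.2 -1.2]
[[ 0.012 -0.032  0.999]
 [-0.002  0.999  0.032]
 [-1.    -0.003  0.012]]
[0.04054248 0.02263805 0.00054853]
```

```bash
python3 -m inch '[[[0.3,0,0,0,0],[0.2,0,0,0,0],[0.1,0,0,0,0]]]'; python3 -m inch '[[[0.1,0,0,0,0],[0.1,0,0,0,0]]]'
```

```text
time: 5.32
position: [0.4994, 0.2659, 0.0217]
tool_rot: [-0.012, 0.703, 0.01, 0.711]
ft_force: [-2.2, 0.5, 14.3]
grip_width: 0.0137
time: 5.48
position: [0.4994, 0.2659, 0.0217]
tool_rot: [-0.011, 0.703, 0.01, 0.711]
ft_force: [-0.3, 0.7, 3.2]
grip_width: 0.0136
```

```bash
python3 -m inch '[[[0,0,0,0,0.6],[0,0,0,0,0.6],[0,0,0,0,0.6],[0,0,0,0,0.6],[0,0,0,0,0.6],[0,0,0,0,0.6]]]'; python3 -m inch '[[[-2,0,0,0,0.6],[-3.5,0,0,0,0.6],[-3.5,0,0,0,0.6],[-3.5,0,0,0,0.6],[-3,0,0,0,0.6],[-3,0,0,0,0.6],[0,0,0,0,0.6]]]'
python3 - <<'E'
from h import *
a,i=snap("top","pics/top2.png")
cv2.imwrite("pics/c2.png",cv2.resize(a[110:290,20:240,::-1],None,fx=3,fy=3))
E
```

```text
time: 5.98
position: [0.5019, 0.2661, 0.0238]
tool_rot: [-0.011, 0.701, 0.01, 0.713]
ft_force: [-0.2, -0.3, -0.9]
grip_width: 0.0457
time: 6.57
position: [0.4975, 0.2656, 0.2133]
tool_rot: [-0.011, 0.704, 0.009, 0.71]
ft_force: [1.2, 0.6, -0.2]
grip_width: 0.0523
```

View pics/c2.png

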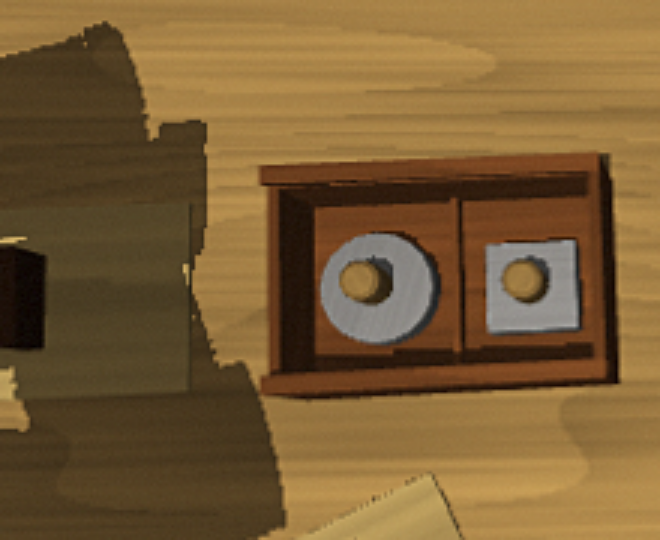

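The crop shows the round cutter in the left (+y) compartment, with its disc centre at crop (380,287) and knob at (361,281). The square cutter is on the right at (530,285). The lid lies flat at the left.

```bash
python3 - <<'E'
from h import *
i=camera_info("top")
a=cv2.imread("pics/top2.png")
print(ray(i,[(20+380/3,110+287/3)],.026),ray(i,[(20+361/3,110+281/3)],.057))
# disc by grey mask
s=cv2.cvtColor(a,cv2.COLOR_BGR2HSV);m=((s[...,1]<60)&(s[...,2]>70)).astype(np.uint8);mm=np.zeros_like(m);mm[180:235,120:170]=m[180:235,120:170]
c=max(cv2.findContours(mm,cv2.RETR_EXTERNAL,cv2.CHAIN_APPROX_NONE)[0],key=cv2.contourArea)
W=ray(i,c.reshape(-1,2),.026)[:,:2];print(cv2.minEnclosingCircle((W*1000).astype(np.float32)))
o,M=st();print(o['q'])
E
```

```text
[[0.50569138 0.06922111 0.026     ]] [[0.50486127 0.07010384 0.057     ]]
((505.6632385253906, 71.66873931884766), 31.13091468811035)
t 6.62 p [0.4962 0.2651 0.211 ] w 0.0519 F [-0.2 -0.6 -0.2]
[[ 0.005 -0.029  1.   ]
 [-0.004  1.     0.029]
 [-1.    -0.005  0.005]]
[ 0.29513024  0.47069197  1.61727091 -0.00661199  1.0497871  -1.30154116]
```

```bash
python3 -m inch '[[[0,-3.9,0,0,0.57],[0,-3.9,0,0,0.57],[0,-3.9,0,0,0.57],[0,-3.9,0,0,0.57],[0,-3.5,0,0,0.57]]]'>/dev/null;  python3 -m inch '[[[0,0,0,0.12,0.57],[0,0,0,0.12,0.57],[0,0,0,0.12,0.57],[0,0,0,0.12,0.57],[0,0,0,0.12,0.57],[0,0,0,0.12,0.57],[0,0,0,0.12,0.57]]]'>/dev/null; python3 -m inch '[[[0,0,0,0.12,0.57],[0,0,0,0.12,0.57],[0,0,0,0.12,0.57],[0,0,0,0.12,0.57],[0,0,0,0.12,0.57],[0,0,0,0.12,0.57],[0,0,0,0,0.57]]]'>/dev/null; python3 -c "
from h import *
o,M=st();d=M.T@(np.array([.505,.070,.11])-o['position']);print(d*100, np.degrees(np.arctan2(M[1,1],M[0,1])))"
```

```text
t 8.2 p [0.4842 0.0656 0.1851] w 0.0496 F [-0.5  0.5  0.3]
[[-0.044  0.999 -0.013]
 [ 0.    -0.013 -1.   ]
 [-0.999 -0.044  0.   ]]
[ 7.4098446   2.40947051 -0.46634679] -0.7553427450309013
```

```bash
python3 -m inch '[[[2.2,0.6,-0.2,-0.04,0.57],[2.2,0.6,-0.1,0,0.57],[2.0,0.6,0,0,0.57],[0.5,0.3,0,0,0.57],[0,0,0,0,0.57]]]'>/dev/null; python3 -c "
from h import *
o,M=st();d=M.T@(np.array([.505,.070,.042])-o['position']);print(d*100, np.degrees(np.arctan2(M[1,1],M[0,1])))
im,i=snap('wrist','pics/w2.png')
print(proj(i,[[.505,.07,.059],[.505,.07,.026]]))"
```

```text
t 8.62 p [0.5    0.0693 0.1093] w 0.0493 F [ 0.7 -0.4  0.7]
[[-0.05   0.998  0.044]
 [ 0.     0.044 -0.999]
 [-0.999 -0.05  -0.003]]
[ 6.70059715  0.84231524 -0.03465986] 2.5025070105376446
[[286.59226565 242.64852427]
 [287.18271785 225.25324653]]
```

View pics/w2.png

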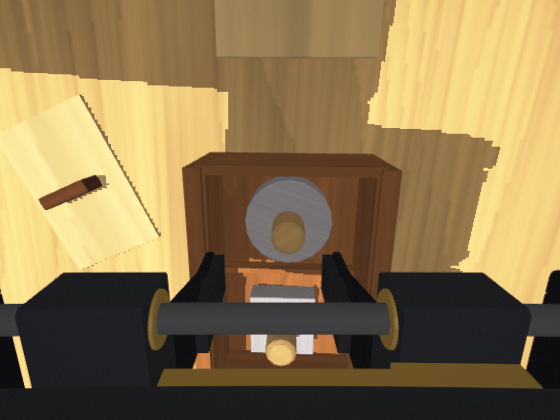

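The wrist view shows the knob top at (287,238) against a predicted (287,243), so the cutter is about 3 mm further along +y, at about (0.506, 0.073). The fingers straddle it, clear of the walls.

```bash
python3 -m inch '[[[1.5,0.3,-0.1,0.015,0.57],[1.5,0.3,-0.1,0,0.57],[1.5,0.2,-0.1,0,0.57],[0,0,0,0,0.57]]]'; python3 -c "
from h import *
o,M=st();d=M.T@(np.array([.506,.073,.042])-o['position']);print(d*100, np.degrees(np.arctan2(M[1,1],M[0,1])))"
```

```text
time: 9.0
position: [0.5066, 0.0725, 0.0664]
tool_rot: [0.48, 0.52, -0.503, 0.496]
ft_force: [-0.3, 0.6, 0.6]
grip_width: 0.0493
t 9.0 p [0.5066 0.0725 0.0664] w 0.0493 F [-0.3  0.6  0.6]
[[-0.046  0.998  0.032]
 [-0.     0.032 -0.999]
 [-0.999 -0.046 -0.001]]
[ 2.44028263  0.05664723 -0.05163824] 1.8494696686809864
```

```bash
python3 -m inch '[[[1.2,0,-0.05,0,0.57],[1.0,0.05,0,0,0.57],[0,0,0,0,0.57]]]'; python3 -m inch '[[[0,0,0,0,0],[0,0,0,0,0],[0,0,0,0,0],[0,0,0,0,0],[0,0,0,0,0],[0,0,0,0,0],[0,0,0,0,0]]]' 15;  python3 -c "
from h import *
o,M=st()"
```

```text
time: 9.25
position: [0.5073, 0.0729, 0.0467]
tool_rot: [0.481, 0.519, -0.502, 0.498]
ft_force: [-0.7, -0.9, 0.2]
grip_width: 0.0495
time: 9.83
position: [0.5086, 0.0727, 0.0506]
tool_rot: [0.481, 0.518, -0.5, 0.499]
ft_force: [0.1, -0.1, -1.0]
grip_width: 0.0214
t 9.83 p [0.5086 0.0727 0.0506] w 0.0214 F [ 0.1 -0.1 -1. ]
[[-0.038  0.999  0.036]
 [-0.001  0.036 -0.999]
 [-0.999 -0.038 -0.001]]
```

```bash
python3 -m inch '[[[0.1,0,0,0,0.4],[0.1,0,0,0,0.4],[0.5,-0.1,0,0,0.4],[0.4,-0.1,0,0,0.4]]]'; python3 -m inch '[[[0.1,0,0,0,0],[0.05,0,0,0,0],[0.05,0,0,0,0],[0.05,0,0,0,0],[0.05,0,0,0,0],[0,0,0,0,0]]]' 20;  python3 -c "
from h import *
o,M=st()"
```

```text
time: 10.17
position: [0.5073, 0.0725, 0.0398]
tool_rot: [0.482, 0.517, -0.5, 0.5]
ft_force: [-0.0, -1.1, 0.5]
grip_width: 0.0333
time: 10.67
position: [0.508, 0.0726, 0.0381]
tool_rot: [0.483, 0.517, -0.499, 0.501]
ft_force: [0.2, -0.8, -0.8]
grip_width: 0.0209
t 10.67 p [0.508  0.0726 0.0381] w 0.0209 F [ 0.2 -0.8 -0.8]
[[-0.033  0.999  0.036]
 [-0.001  0.036 -0.999]
 [-0.999 -0.033 -0.   ]]
```

```bash
python3 -m inch '[[[0,0,0,0,0],[-1,0,0,0,0],[-2,0,0,0,0],[-2.5,0,0,0,0],[-2.5,0,0,0,0],[-2.5,0,0,0,0],[-2,0,0,0,0],[0,0,0,0,0]]]' 25; python3 -c "
from h import *
o,M=st();d=M.T@(np.array([.527,-.351,.17])-o['position']);print(d*100)"
```

```text
time: 11.33
position: [0.5097, 0.0729, 0.1673]
tool_rot: [0.48, 0.52, -0.501, 0.498]
ft_force: [-0.6, -1.1, -0.5]
grip_width: 0.021
t 11.33 p [0.5097 0.0729 0.1673] w 0.021 F [-0.6 -1.1 -0.5]
[[-0.043  0.998  0.036]
 [-0.     0.036 -0.999]
 [-0.999 -0.042 -0.001]]
[-0.33140824  0.20345421 42.42091708]
```

```bash
python3 -m inch '[[[0,0,1.5,0,0],[0,0,3,0,0],[0,0,3,0,0],[0,0,3,0,0],[0,0,3,0,0],[0,0,3,0,0],[0,0,3,0,0]]]' >/dev/null; python3 -m inch '[[[0,0,3,0,0],[0,0,3,0,0],[0,0,3,0,0],[0,0,3,0,0],[0,0,3,0,0],[0,0,2,0,0],[0,0,1,0,0],[0,0,0,0,0]]]'; python3 -c "
from h import *
o,M=st();d=M.T@(np.array([.527,-.351,.08])-o['position']);print(d*100)"
```

```text
time: 12.58
position: [0.5159, -0.3144, 0.1537]
tool_rot: [0.478, 0.527, -0.501, 0.492]
ft_force: [-0.3, 0.1, -0.1]
grip_width: 0.0211
t 12.58 p [ 0.5159 -0.3144  0.1537] w 0.0211 F [-0.3  0.1 -0.1]
[[-0.057  0.998  0.04 ]
 [ 0.011  0.04  -0.999]
 [-0.998 -0.057 -0.013]]
[7.25185449 1.3796705  3.79938661]
```

```bash
python3 -m inch '[[[1.5,0.5,1,0,0],[1.8,0.4,1.3,0,0],[1.8,0.4,1,0,0],[1.5,0.2,0.4,0,0],[0.5,0.2,0,0,0],[0,0,0,0,0]]]'; python3 -c "
from h import *
o,M=st();a,i=snap('wrist','pics/w3.png');b,j=snap('side','pics/s3.png')
cv2.imwrite('pics/both.png',np.hstack([cv2.resize(a,(400,300)),cv2.resize(b[110:280,150:377],(400,300))])[...,::-1])"
```

```text
time: 13.08
position: [0.5287, -0.3418, 0.076]
tool_rot: [0.479, 0.531, -0.499, 0.489]
ft_force: [-0.2, -0.2, -1.3]
grip_width: 0.0211
t 13.08 p [ 0.5287 -0.3418  0.076 ] w 0.0211 F [-0.2 -0.2 -1.3]
[[-0.063  0.997  0.042]
 [ 0.02   0.043 -0.999]
 [-0.998 -0.062 -0.022]]
```

View pics/both.png

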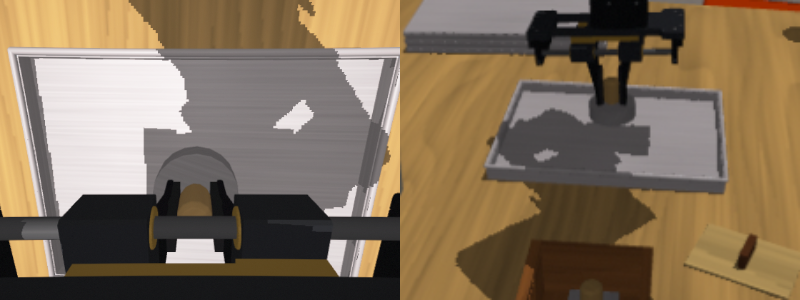

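Both views show the cutter held upright over the middle of the tray. Lowering it in small steps.

```bash
python3 -m inch '[[[0.8,0,0,0,0],[0.7,0,0,0,0],[0.6,0,0,0,0],[0.4,0,0,0,0],[0.2,0,0,0,0],[0.1,0,0,0,0]]]'; python3 -c "
from h import *
st()"
```

```text
time: 13.68
position: [0.5286, -0.3405, 0.0506]
tool_rot: [0.478, 0.529, -0.499, 0.492]
ft_force: [0.3, -0.5, -0.6]
grip_width: 0.021
t 13.68 p [ 0.5286 -0.3405  0.0506] w 0.021 F [ 0.3 -0.5 -0.6]
[[-0.058  0.997  0.044]
 [ 0.015  0.045 -0.999]
 [-0.998 -0.057 -0.018]]
```

```bash
python3 -m inch '[[[0.4,0,0,0,0],[0.3,0,0,0,0],[0.2,0,0,0,0],[0.1,0,0,0,0]]]'; python3 -m inch '[[[0.2,0,0,0,0],[0.1,0,0,0,0]]]'
```

```text
time: 14.02
position: [0.5281, -0.3408, 0.0399]
tool_rot: [0.478, 0.529, -0.499, 0.493]
ft_force: [-0.2, 0.1, -1.0]
grip_width: 0.0213
time: 14.18
position: [0.528, -0.3409, 0.0386]
tool_rot: [0.478, 0.529, -0.499, 0.492]
ft_force: [-1.7, 1.8, 8.1]
grip_width: 0.0213
```

```bash
python3 -m inch '[[[0.1,0,0,0,0],[0.1,0,0,0,0]]]'; python3 -m inch '[[[0,0,0,0,0.5],[0,0,0,0,0.5],[0,0,0,0,0.5],[0,0,0,0,0.5],[0,0,0,0,0.5]]]' 5; python3 -m inch '[[[-1,0,0,0,0.5],[-2,0,0,0,0.5],[-3,0,0,0,0.5],[-3,0,0,0,0.5],[-3,0,0,0,0.5],[-3,0,0,0,0.5],[-3,0,0,0,0.5],[0,0,0,0,0.5]]]'; python3 -c "
from h import *
st();a,i=snap('wrist','pics/w4.png');b,j=snap('side','pics/s4.png')
cv2.imwrite('pics/both4.png',np.hstack([cv2.resize(a,(400,300)),cv2.resize(b,(400,300))])[...,::-1])"
```

```text
time: 14.35
position: [0.5281, -0.3409, 0.0387]
tool_rot: [0.478, 0.529, -0.499, 0.493]
ft_force: [-2.5, 1.2, 5.1]
grip_width: 0.0212
time: 14.77
position: [0.5281, -0.3417, 0.039]
tool_rot: [0.478, 0.528, -0.499, 0.493]
ft_force: [-3.4, 0.8, 5.1]
grip_width: 0.0414
time: 15.43
position: [0.5392, -0.3435, 0.2265]
tool_rot: [0.479, 0.529, -0.498, 0.492]
ft_force: [0.9, -0.8, -0.0]
grip_width: 0.0439
t 15.43 p [ 0.5392 -0.3435  0.2265] w 0.0439 F [ 0.9 -0.8 -0. ]
[[-0.058  0.997  0.043]
 [ 0.017  0.044 -0.999]
 [-0.998 -0.057 -0.019]]
```

View pics/both4.png

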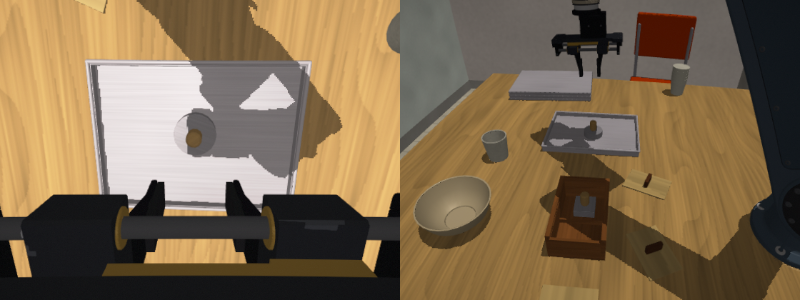

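The round cutter stands upright mid-tray and the square one is still in the box. One last look at the lid from the top camera.

```bash
python3 -c "
from h import *
b,j=snap('top','pics/t5.png');st()"
```

```text
t 15.58 p [ 0.5356 -0.3407  0.2195] w 0.0433 F [-0.2 -0.5 -0.2]
[[-0.068  0.997  0.043]
 [ 0.026  0.045 -0.999]
 [-0.997 -0.067 -0.029]]
```

View pics/t5.png

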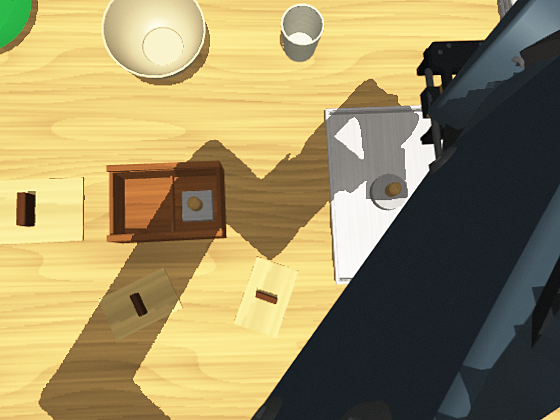

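The lid lies on the table with its handle up at (25,209), its right edge at column 83 and the box end at 108. The round cutter is inside the tray at (388,190), and the square one is in the box at (197,205).

```bash
python3 -c "
from h import *
print(robot.hand_in())"
```

```text
the job is handed in; nothing more can be done
None
```

The job is done and handed in at about 15.6 s. I slid the lid about 21 cm out of its grooves and laid it flat on the table, handle up. Then I lifted the round cutter out by its knob and set it down in the middle of the tray.

- **Last checks:** the pictures show the lid clear of the box, the round cutter upright on its base inside the rim, and the square cutter still in the box. The gripper was about 0.2 m above the tray, touching nothing. The highest force I read was about 14 N, as the lid touched the table.
- **What disagreed:**
  - The wrist view put the cutter about 3 mm from my top-view estimate, and I corrected for that before gripping.
  - The tool was tilted 2–4° while it held the cutter, so one edge of the base touched the tray first. The cutter settled flat when released.
  - The first grip was high on the knob, so I re-gripped about 12 mm lower.
- **Not fully seen:** the lid's far (+y) edge was outside the top picture. I judged it flat from the near part and from the contact force at z ≈ 0.

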